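Unhitch the sieve shaker's clamp arm and hold it up

ROBOT

A 6-joint arm with a two-finger parallel gripper is mounted at the origin on the work surface. World frame = base frame: x ahead of the robot, y to its left, z up, the work surface at z = 0. Lengths are in m, angles in rad, forces in N, time in s.
With the tool pointing down it reaches from about 0.325 to 0.9 m from the base axis. Payload 6.1 kg.
Tool frame: the origin (TCP) lies on the centre line of the jaws, within the pads' length; the fingertips stand 25 mm ahead of it and the grasp point (between the pads) lies 6 mm ahead of it; z points along the fingers, y is the line along which they close (so a half turn about z gives the same grasp; the last joint's range is limited). The gripper opens to 85 mm and grips with 20 to 120 N. Pads are 22 mm wide; open, the fingers measure 114 mm over their backs; the gripper's body (76 mm by 85 mm) begins 54 mm behind the grasp point. The pads swing forward as they close: fully open they stand 13 mm farther back than shut.
Start: joints at [-1.264, 0.22, 1.526, -0, 1.395, -0.126], TCP at [0.262, -0.567, 0.256] pointing down, gripper open.
Joint ranges: [-2.98, 2.98], [-0.91, 2.08], [0.09, 2.57], [-1.24, 4.39], [0.2, 2.65], [-2.68, 2.68]. Speed limits (rad/s): [2.57, 2.57, 3.01, 3.14, 3.14, 3.14].

INTERFACE

Orientations are given as a unit quaternion [x, y, z, w].
In Python, from cell import robot, vision gives the robot as it stands.
- The arm moves only by the tool servo_tool, never from a script. Its argument "deltas" is a list that holds one entry, the list of rows, each a list of 7 numbers: the shift along the world's x, y, z scaled (see below), then the turn, a rotation vector about the world's x, y, z scaled (see below), then the opening in per cent of the stroke, from 0 (shut) to 100 (fully open). A call has 1 to 5 rows; each row shifts and turns the commanded pose from where the row before left it; what a row does not reach is not made up. The controller multiplies each number of a shift by 0.2 m and each number of a turn by 90 degrees. A row lasts 1/12 s, in which the tool goes at most 41.7 mm and 7.16 degrees, less where a joint would pass 70% of its speed; a pose out of reach is approached as far as the arm can. A call with a number of a shift or a turn outside -1 to 1 is refused whole. A call with a gripper value outside its range is refused whole. The fingers move at their own pace and stop on an object; the grip force is fixed at half the most. Time passes only in rows, so rows that do not move let the fingers close. It gives the time, the measured TCP pose, the force, the opening and the grip force at its end, in the units of the state.
- robot.state(): the state, without advancing time (a new reading comes with each control period).
- vision.read_camera(name): name is "scene" or "top"; returns the picture (480x640x3 uint8, red, green, blue); there is no depth.
- vision.camera_model(name): a dict with "intrinsics" (3x3 intrinsics, pixels), "distortion" ([k1, k2, p1, p2, k3] as OpenCV has them; the pictures are not rectified), "R" (3x3) and "t" (3): a world point X has camera coordinates R X + t. Camera axes: x right, y down, z forward; pixel columns grow to the right and rows downward; lengths in m; the calibration is good to about 2 mm. A picture is of the moment at which its call begins. camera_model takes no time and is no camera call.
- robot.sign_off(): hands the job in; it is judged then, once.
The state is a dict: "clock": time; "joints": joint angles; "joint_velocities": joint speeds; "joint_efforts": joint torques, N m; "ee_pos": TCP position; "eef_rot": TCP orientation; "wrist_force": force on the tool from outside, world axes, zero at the start; "wrist_torque": the same for the moment, N m; "width": opening from 0.0 (shut) to 1.0 (fully open); "gripper_force": force on a finger pad.
Only numpy, scipy, OpenCV 4.12 (cv2) and the standard library are available. Lean on these libraries where they do the work, as an engineer would, in place of code of your own. Each camera call takes 0.05 s, during which the arm holds its last target. There are 200 camera calls.

TASK

Free the sieve shaker's yellow clamp arm: pull the red latch knob sideways, away from the coupler, against its spring until the latch bolt is clear of the ball, and with the latch pulled lift the arm off the ball, swinging it up on its hinge until the coupler is at least 8 cm above where it sat. Finish still holding the arm steady up there by the red knob (the arm falls shut if let go), without shifting the sieves under it or the bowl, brush and mug nearby.

Things in the scene. Friction and masses are not known exactly. Their poses are not given: they have to be found in the camera images.
- shaker: Fixed grey sieve shaker, plinth 340 (x) x 240 (y) x 60 mm; place and yaw differ each time. Origin: under its centre, on the table. +x runs from the ball stud (x = -140 mm, the end towards the robot) to the arm's hinge (x = +140 mm); +y is the way the latch is pulled; z up. A stack of sieves stands on it, 70 mm above the table, with the yellow clamp arm across over the stack.
- ball (a point): Centre of the steel ball stud, 36 mm across with a flat underside, fixed on a post at the robot's end of the shaker, 185 mm above the table. The arm's coupler, an open square yellow collar 64 x 60 mm, sits round it; the steel bolt of the latch reaches under the flat of the ball and locks the arm down.
- clamp_hinge (a point): Point on the hinge axis of the clamp arm, 280 mm behind the ball on the shaker's +x side, 185 mm above the table. The axis lies along the shaker's y.
- clamp_arm (a joint): Swing of the yellow clamp arm about its hinge (rad): 0 = down on the ball, grows as the coupler's end rises, stop at 0.9. 0.29 rad raises the coupler by 80 mm. Mass 0.5 to 0.9 kg with the latch; it falls shut by its weight.
- coupler (a point): Centre of the coupler collar on the arm's free end; 0.280 m from the hinge axis, coincides with the ball when the arm is down. The collar reaches 10 mm above this point.
- latch (a joint): Travel (m) of the spring latch along the shaker's +y, away from the coupler: 0 = home under the ball, 0.022 = stop; 0.016 to 0.020 clears the ball well (edge at 0.0095). The spring resists with 3 N at home plus 350 N/m, 10 N at 0.020. It rides on the arm and must stay pulled until the bolt is above the ball's top (arm beyond 0.15 rad).
- latch_knob: Red upright round post, 18 mm in diameter, 64 mm tall, on the outer end of the latch rod, 85 mm from the coupler's centre in +y when home. Origin: on its axis, 30 mm below its top, 200 mm above the table when the arm is down. z along the post, y the pull direction; it tilts with the arm, top towards the hinge. Grip from above 10 to 20 mm above the origin; rod and collar are lower than the origin.
- sieves: Loose stack of pan, sieve and flat metal lid on the shaker, 204 mm across, 87 mm high, origin under its centre; its lid is 2 mm below the arm's rubber foot. Leave in place.
- bowl: Bystander: yellow plastic bowl, 116 mm across, 55 mm high, origin under its centre, right of the shaker.
- mug: Bystander: brown mug, 76 mm across, 90 mm high, origin under its centre, right of the shaker.
- brush: Bystander: hand brush lying on the table left of the shaker, origin under its middle.

How it is judged:
On the way, in this order (a step that is already met when the one before it is completed fails the run):
1. the latch is pulled aside (beyond 9 mm) while the arm is still down on the ball (value of joint latch above 0.009 m and value of joint clamp_arm below 0.03 rad), for 0.1 s.
2. the coupler is lifted at least 75 mm off the ball, held by the knob (value of joint clamp_arm above 0.27 rad and contact force between the fingers and latch_knob above 1 N), for 0.2 s.
At the end, for the whole second after the job is handed in: The arm is held still (under 0.1 rad/s) at more than 0.27 rad (coupler 75 mm above the ball) by fingers that grip the red knob with more than 1 N; sieves within 15 mm and bowl, mug and brush within 30 mm of where they stood (all of step 2 and velocity of joint clamp_arm between -0.1 and 0.1 rad/s and distance of each of bowl, brush, mug from where it was at the start of the episode below 0.03 m and distance of sieves from where it was at the start of the episode below 0.015 m); the arm keeps its last pose, push and grip.
It fails at once if the locked arm is forced upward off the ball with the bolt still under it (value of joint clamp_arm between 0.035 and 0.07 rad and value of joint latch below 0.006 m).
It fails at once if the sieves are shifted by more than 15 mm (distance of sieves from where it was at the start of the episode above 0.015 m).
It fails at once if the bowl, mug or brush is shifted by more than 30 mm (distance of any of bowl, mug, brush from where it was at the start of the episode above 0.03 m).
It also fails if it takes over 32 s, if anything falls off the work surface, if the arm or the gripper's body presses on something with over 40 N, if the wrist force passes 120 N, or if a joint passes its speed limit or range.

## Working session

There is one attempt and no reset: what is moved stays moved. The work goes in short steps, Python scripts to look and compute and a tool call to move; the robot and the scene stay as the last step left them, time stands still between calls to the robot, and variables do not carry over. Pictures are saved under pics/ and viewed, at most 10 in all, crops included, and the job is handed in when it is done.

Besides the shell and the picture viewer there is one more tool, called after "Emit:" as name(argument=value, ...) on one line, values as JSON. servo_tool: Moves the arm, as the interface text tells. Its arguments: {"type":"object","properties":{"deltas":{"type":"array"}},"required":["deltas"]}

```bash
mkdir -p pics; python3 - <<'E'
from cell import robot, vision
import cv2,numpy as np
for n in("scene","top"):
    im=vision.read_camera(n); cv2.imwrite(f"pics/{n}0.png",im[:,:,::-1])
    m=vision.camera_model(n); print(n,np.round(-np.array(m["R"]).T@np.array(m["t"]),3),np.round(m["R"],2).tolist())
s=robot.state(); print(s)
E
```

```text
scene [1.526 0.205 1.136] [[-0.22, 0.98, 0.01], [0.7, 0.16, -0.7], [-0.68, -0.15, -0.72]]
top [0.391 0.021 1.367] [[-0.03, -1.0, 0.0], [-0.98, 0.02, -0.17], [0.17, -0.01, -0.99]]
{'clock': 0.1, 'joints': array([-1.26409451e+00,  2.21134954e-01,  1.52748635e+00, -1.46335341e-05,
        1.39470847e+00, -1.26070610e-01]), 'joint_velocities': array([-0.00024104, -0.00211839,  0.00017572, -0.00131552,  0.00205628,
       -0.00045686]), 'joint_efforts': array([-9.74627960e-05, -4.98246753e+01, -3.90544903e+01, -1.96935994e-04,
        5.78720603e-03, -2.38668758e-05]), 'ee_pos': array([ 0.26197591, -0.56689651,  0.25532171]), 'eef_rot': array([ 9.76679066e-01,  2.14702695e-01, -8.55109895e-05, -8.64369508e-04]), 'wrist_force': array([-0.96609206, -0.33085456, -0.02126066]), 'wrist_torque': array([-0.02077192, -0.01657633, -0.00275989]), 'gripper_force': 0.0, 'width': 0.9974695288616837}
```

View pics/scene0.png

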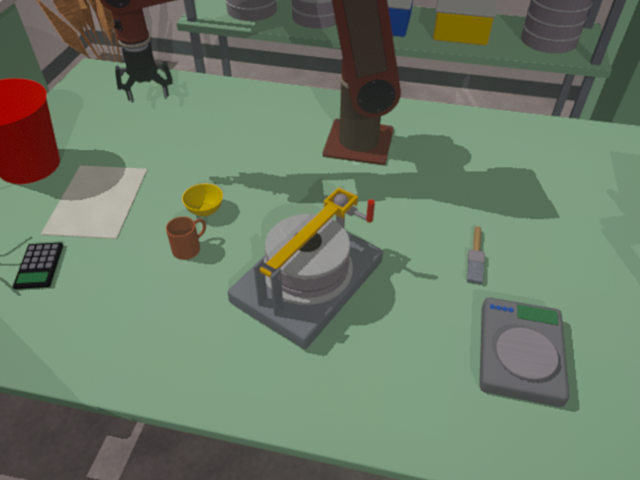

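View pics/top0.png

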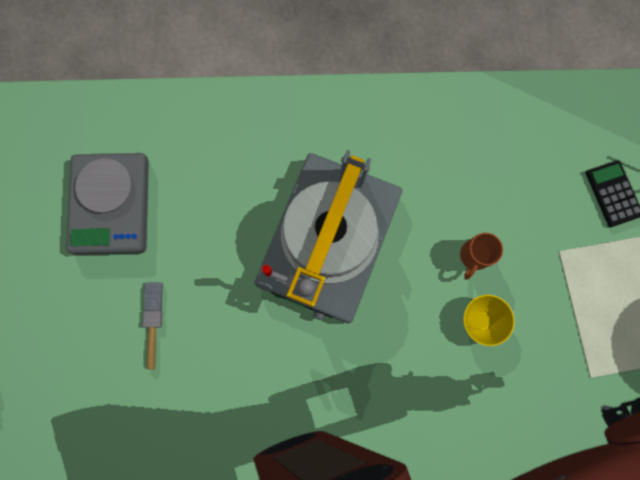

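The scene view shows the red knob at about (371,210) and the collar at (340,203). In the top view the knob is at (267,270), the ball at (307,286) and the hinge end at (356,160). The bowl and mug are well off to the right, and the brush is to the left.

```bash
cat > h.py <<'E'
import cv2,numpy as np
from cell import robot,vision
def ray(n,uv):
    m=vision.camera_model(n);K=np.array(m["intrinsics"]);R=np.array(m["R"]);t=np.array(m["t"])
    p=cv2.undistortPoints(np.array([[uv]],float),K,np.array(m["distortion"]))[0,0]
    d=R.T@np.array([p[0],p[1],1]);return -R.T@t,d/np.linalg.norm(d)
def plane(n,uv,z):
    c,d=ray(n,uv);return c+d*(z-c[2])/d[2]
def tri(u,v):
    a,d=ray("scene",u);b,e=ray("top",v)
    s=np.linalg.lstsq(np.c_[d,-e],b-a,rcond=None)[0];p,q=a+s[0]*d,b+s[1]*e
    return (p+q)/2,np.linalg.norm(p-q)
def blob(im,lo,hi,box):
    h=cv2.cvtColor(im,cv2.COLOR_RGB2HSV);m=cv2.inRange(h,lo,hi);k=np.zeros_like(m);x0,y0,x1,y1=box;k[y0:y1,x0:x1]=255
    return m&k
E
python3 - <<'E'
from h import *
S=cv2.imread("pics/scene0.png")[:,:,::-1];T=cv2.imread("pics/top0.png")[:,:,::-1]
def red(im,box): return blob(im,(0,190,70),(6,255,255),box)|blob(im,(174,190,70),(180,255,255),box)
ms=red(S,(355,190,385,230));mt=red(T,(255,255,285,285))
cs=np.argwhere(ms)[:,::-1];ct=np.argwhere(mt)[:,::-1]
print(len(cs),cs.min(0),cs.max(0),cs.mean(0),len(ct),ct.min(0),ct.max(0),ct.mean(0))
print("knob tri",tri(cs.mean(0),ct.mean(0)))
top=cs[cs[:,1]<=cs[:,1].min()+3].mean(0);bot=cs[cs[:,1]>=cs[:,1].max()-3].mean(0);print("top/bot px",top,bot)
for z in(.2,.215,.23):print(z,"top",plane("top",ct.mean(0),z),"scene",plane("scene",cs.mean(0),z))
print("scene top@.23",plane("scene",top,.228))
yt=blob(T,(18,170,90),(32,255,255),(280,140,380,310));
c=max(cv2.findContours(yt,0,2)[0],key=cv2.contourArea)
# bar only: rows 180-260, midline
pts=[];
for r in range(185,255,5):
    x=np.flatnonzero(yt[r]);
    if len(x):pts.append(plane("top",(x.mean(),r),.195))
pts=np.array(pts);v=np.linalg.svd(pts-pts.mean(0))[2][0];v*=np.sign(v[0]);print("axis",v,np.degrees(np.arctan2(v[1],v[0])))
x=np.argwhere(yt[262:310])[:,::-1]+[0,262]
hull=cv2.minAreaRect(np.argwhere(yt[268:310])[:,::-1].astype(np.float32));print(hull)
ball=plane("top",(307,286),.198);print("ball",ball, tri((341,201),(307,286)))
print("hinge",plane("top",(356,160),.195))
big=cv2.hconcat([cv2.resize(S[180:240,300:400],(400,240),interpolation=2),cv2.resize(T[250:310,255:355],(400,240),interpolation=2)])
cv2.imwrite("pics/c.png",big[:,:,::-1])
E
```

```text
58 [368 200] [373 220] [370.01724138 208.29310345] 69 [262 265] [270 275] [266.43478261 269.69565217]
knob tri (array([0.52933327, 0.11006985, 0.20727583]), np.float64(0.0017319713354181586))
top/bot px [370.89473684 201.57894737] [369.3 218.7]
0.2 top [0.53007504 0.11149447 0.2       ] scene [0.52170926 0.10846716 0.2       ]
0.215 top [0.52829033 0.11032759 0.215     ] scene [0.53780796 0.11002022 0.215     ]
0.23 top [0.52650562 0.1091607  0.23      ] scene [0.55390665 0.11157328 0.23      ]
scene top@.23 [0.52839398 0.109726   0.228     ]
axis [ 9.20485455e-01 -3.90776825e-01  7.18586396e-31] -23.002844374741446
((306.7414245605469, 15.396564483642578), (29.525558471679688, 38.438934326171875), 21.801406860351562)
ball [0.49506612 0.02999173 0.198     ] (array([0.49597026, 0.03147098, 0.18530535]), np.float64(0.0027932516460289743))
hinge [ 0.75842588 -0.07947388  0.195     ]
```

View pics/c.png

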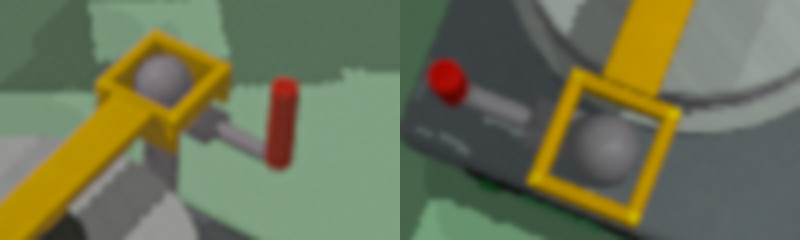

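The measurements agree with the given sizes. The ball is at (0.4955, 0.031) at height 0.185, and yaw is about -22.8°. The knob, measured at (0.528, 0.1095), matches ball + 85 mm along +y. I'll close the fingers along the pull direction, so I'm moving over now while turning the tool by about +132°.

Emit:
servo_tool(deltas=[[[0.066, 0.169, 0.05, 0, 0, 0.0736, 60], [0.066, 0.169, 0.05, 0, 0, 0.0736, 60], [0.066, 0.169, 0.05, 0, 0, 0.0736, 60], [0.066, 0.169, 0.05, 0, 0, 0.0736, 60], [0.066, 0.169, 0.05, 0, 0, 0.0736, 60]]])

```text
clock: 0.52
ee_pos: [0.3282, -0.3966, 0.3061]
eef_rot: [0.874, 0.486, 0.0, -0.001]
wrist_force: [-0.2, -0.9, -0.1]
width: 0.6
gripper_force: 0.0
```

Emit:
servo_tool(deltas=[[[0.066, 0.169, 0.05, 0, 0, 0.0736, 60], [0.066, 0.169, 0.05, 0, 0, 0.0736, 60], [0.066, 0.169, 0.05, 0, 0, 0.0736, 60], [0.066, 0.169, 0.05, 0, 0, 0.0736, 60], [0.066, 0.169, 0.05, 0, 0, 0.0736, 60]]])

```text
clock: 0.93
ee_pos: [0.3942, -0.2275, 0.3565]
eef_rot: [0.699, 0.715, 0.0, -0.0]
wrist_force: [0.3, -0.2, 1.1]
width: 0.597
gripper_force: 0.0
```

Emit:
servo_tool(deltas=[[[0.066, 0.169, 0, 0, 0, 0.0736, 60], [0.066, 0.169, 0, 0, 0, 0.0736, 60], [0.066, 0.169, 0, 0, 0, 0.0736, 60], [0.066, 0.169, 0, 0, 0, 0.0736, 60], [0.066, 0.169, 0, 0, 0, 0.0736, 60]]])

```text
clock: 1.35
ee_pos: [0.4602, -0.0585, 0.3561]
eef_rot: [0.466, 0.885, -0.0, -0.0]
wrist_force: [0.0, -0.5, -0.5]
width: 0.598
gripper_force: 0.0
```

Emit:
servo_tool(deltas=[[[0.066, 0.169, 0, 0, 0, 0.0736, 60], [0.066, 0.169, 0, 0, 0, 0.0736, 60], [0.066, 0.169, 0, 0, 0, 0.0736, 60], [0.066, 0.169, 0, 0, 0, 0.0736, 60], [0, 0, 0, 0, 0, 0, 60]]])

```text
clock: 1.77
ee_pos: [0.5136, 0.0802, 0.3555]
eef_rot: [0.248, 0.969, 0.001, -0.001]
wrist_force: [-0.9, -0.2, -0.9]
width: 0.595
gripper_force: 0.0
```

Emit:
servo_tool(deltas=[[[0.036, 0.073, -0.1, 0, 0, 0.0328, 60], [0.036, 0.073, -0.1, 0, 0, 0.0328, 60], [0, 0, -0.1, 0, 0, 0, 60], [0, 0, 0, 0, 0, 0, 60]]])

```text
clock: 2.1
ee_pos: [0.525, 0.1045, 0.291]
eef_rot: [0.203, 0.979, -0.001, -0.004]
wrist_force: [-0.2, 0.8, -0.8]
width: 0.601
gripper_force: 0.0
```

```bash
python3 - <<'E'
from h import *
S=vision.read_camera("scene");T=vision.read_camera("top")
big=cv2.hconcat([cv2.resize(S[130:250,300:420],(400,400),interpolation=2),cv2.resize(T[220:340,220:340],(400,400),interpolation=2)])
cv2.imwrite("pics/d.png",big[:,:,::-1]);s=robot.state();print(s["joints"],s["ee_pos"])
E
```

```text
[ 4.77656123e-02 -1.34563648e-02  1.70546679e+00 -2.72696398e-04
  1.45223915e+00 -1.11337512e+00] [0.52663144 0.10378003 0.29552181]
```

View pics/d.png

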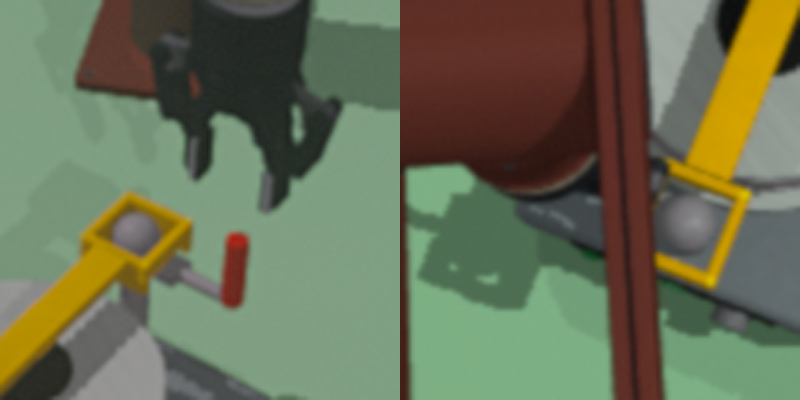

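The crop shows the open fingertips at (195,175) and (268,205), straddling the line to the knob top at (238,238), with the collar clear to the left. The tool has settled 6 mm short in y, so I'll correct that, descend and then close.

Emit:
servo_tool(deltas=[[[0.007, 0.028, 0, 0, 0, 0, 60], [0, 0, -0.1, 0, 0, 0, 60], [0, 0, -0.1, 0, 0, 0, 60], [0, 0, -0.1, 0, 0, 0, 60], [0, 0, -0.067, 0, 0, 0.006, 60]]])

```text
clock: 2.62
ee_pos: [0.5291, 0.1095, 0.2231]
eef_rot: [0.199, 0.98, 0.0, 0.001]
wrist_force: [-0.6, -0.1, 0.1]
width: 0.6
gripper_force: 0.0
```

Emit:
servo_tool(deltas=[[[0, 0, 0, 0, 0, 0, 60], [0, 0, 0, 0, 0, 0, 60]]])

```text
clock: 2.78
ee_pos: [0.5291, 0.1095, 0.224]
eef_rot: [0.199, 0.98, 0.0, 0.0]
wrist_force: [-0.2, -0.2, 0.3]
width: 0.601
gripper_force: 0.0
```

```bash
python3 - <<'E'
from h import *
S=vision.read_camera("scene")
big=cv2.resize(S[150:240,320:420],(600,540),interpolation=2)
cv2.imwrite("pics/e.png",big[:,:,::-1]);s=robot.state();print(s["wrist_force"],s["ee_pos"],s["eef_rot"])
E
```

```text
[ 0.21647602 -0.17685334  0.36550895] [0.5297139 0.1095359 0.2248264] [1.98949305e-01 9.80008962e-01 3.52578142e-04 1.21804033e-03]
```

View pics/e.png

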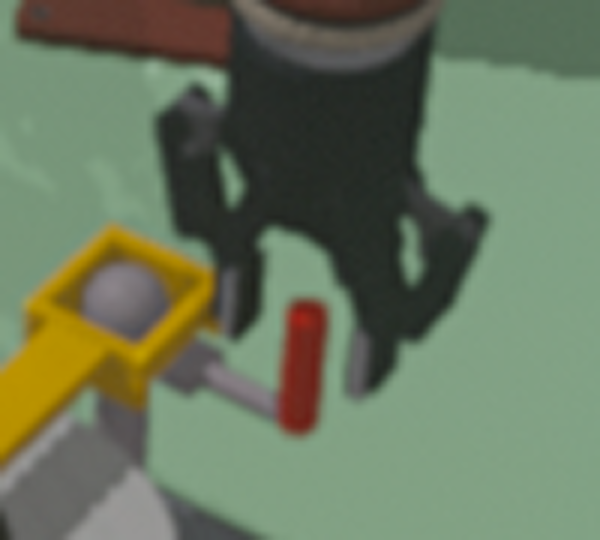

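The red knob at (303,365) sits between the pads at about (240,300) and (355,360), slightly nearer the outer one. I'll shift 3 mm outward and close.

Emit:
servo_tool(deltas=[[[0.004, 0.014, 0, 0, 0, 0, 0], [0, 0, 0, 0, 0, 0, 0], [0, 0, 0, 0, 0, 0, 0], [0, 0, 0, 0, 0, 0, 0], [0, 0, 0, 0, 0, 0, 0]]])

```text
clock: 3.25
ee_pos: [0.5301, 0.1119, 0.2246]
eef_rot: [0.199, 0.98, -0.0, 0.001]
wrist_force: [-2.4, -4.1, 6.1]
width: 0.194
gripper_force: 58.4
```

Emit:
servo_tool(deltas=[[[0, 0, 0, 0, 0, 0, 0], [0, 0, 0, 0, 0, 0, 0]]])

```text
clock: 3.42
ee_pos: [0.5301, 0.1118, 0.2246]
eef_rot: [0.199, 0.98, -0.0, 0.001]
wrist_force: [-2.8, -2.8, 4.7]
width: 0.191
gripper_force: 58.4
```

Gripped at 58 N, with about 3.7 N of spring force, so the latch is at roughly 2 mm. Pulling another 16 mm.

Emit:
servo_tool(deltas=[[[0.008, 0.0185, 0, 0, 0, 0, 0], [0.008, 0.0185, 0, 0, 0, 0, 0], [0.008, 0.0185, 0, 0, 0, 0, 0], [0.008, 0.0185, 0, 0, 0, 0, 0], [0, 0, 0, 0, 0, 0, 0]]])

```text
clock: 3.83
ee_pos: [0.5362, 0.126, 0.2245]
eef_rot: [0.199, 0.98, -0.001, 0.001]
wrist_force: [-5.0, -7.8, 7.0]
width: 0.189
gripper_force: 58.7
```

Emit:
servo_tool(deltas=[[[0, 0, 0, 0, 0, 0, 0], [0, 0, 0, 0, 0, 0, 0]]])

```text
clock: 4.0
ee_pos: [0.5361, 0.1256, 0.2246]
eef_rot: [0.199, 0.98, -0.002, 0.001]
wrist_force: [-4.5, -7.0, 7.6]
width: 0.191
gripper_force: 58.7
```

```bash
python3 - <<'E'
from h import *
S=vision.read_camera("scene")
big=cv2.resize(S[150:240,320:420],(600,540),interpolation=2)
cv2.imwrite("pics/f.png",big[:,:,::-1]);s=robot.state();f=s["wrist_force"];u=np.array([.3875,.922,0]);x=np.array([.922,-.3875,0]);print(f,f@u,f@x,s["ee_pos"]-[.5301,.1118,.2246],(s["ee_pos"]-[.5301,.1118,.2246])@u)
E
```

```text
[-5.19549564 -7.48637659  7.19009005] -8.915693778738706 -1.889276046022586 [ 5.97593246e-03  1.38140674e-02 -1.88366791e-06] 0.01505224393702404
```

View pics/f.png

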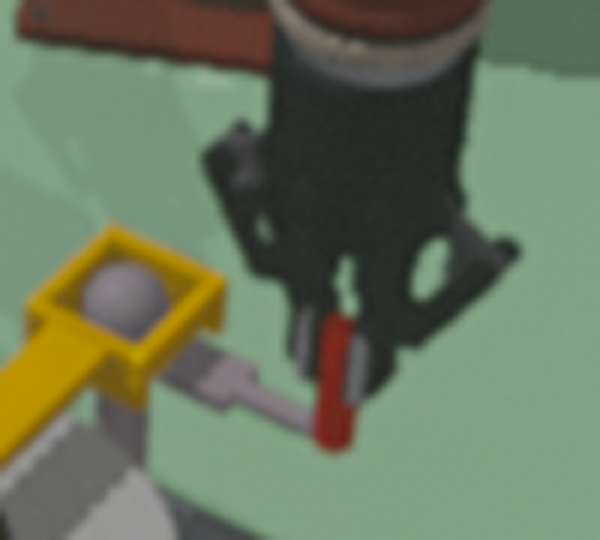

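The bolt is out: 8.9 N of spring force puts the latch at about 17 mm, and the picture shows the knob at (337,385) pulled away with the arm still down on the ball. Now lifting along the hinge arc, tilting the tool with the arm.

Emit:
servo_tool(deltas=[[[0.002, 0.005, 0, 0, 0, 0, 0], [0.0066, -0.0028, 0.0418, 0.0074, 0.0176, 0, 0], [0.0066, -0.0028, 0.0418, 0.0074, 0.0176, 0, 0], [0.0089, -0.0038, 0.0413, 0.0074, 0.0176, 0, 0], [0.0089, -0.0038, 0.0413, 0.0074, 0.0176, 0, 0]]])

```text
clock: 4.47
ee_pos: [0.5419, 0.1234, 0.2557]
eef_rot: [0.199, 0.978, 0.01, -0.06]
wrist_force: [-1.9, -8.9, -4.1]
width: 0.193
gripper_force: 59.1
```

Emit:
servo_tool(deltas=[[[0.0112, -0.0047, 0.0406, 0.0074, 0.0176, 0, 0], [0.0112, -0.0047, 0.0406, 0.0074, 0.0176, 0, 0], [0.0134, -0.0056, 0.0399, 0.0074, 0.0176, 0, 0], [0.0134, -0.0056, 0.0399, 0.0074, 0.0176, 0, 0]]])

```text
clock: 4.8
ee_pos: [0.5515, 0.1194, 0.2879]
eef_rot: [0.198, 0.973, 0.022, -0.119]
wrist_force: [-4.5, -8.5, -3.9]
width: 0.189
gripper_force: 59.1
```

Emit:
servo_tool(deltas=[[[0.0156, -0.0065, 0.0389, 0.0074, 0.0176, 0, 0], [0.0156, -0.0065, 0.0389, 0.0074, 0.0176, 0, 0], [0.0178, -0.0075, 0.0378, 0.0074, 0.0176, 0, 0], [0.0178, -0.0075, 0.0378, 0.0074, 0.0176, 0, 0]]])

```text
clock: 5.13
ee_pos: [0.5648, 0.114, 0.3188]
eef_rot: [0.196, 0.964, 0.033, -0.178]
wrist_force: [-5.7, -7.9, -1.7]
width: 0.185
gripper_force: 59.1
```

Emit:
servo_tool(deltas=[[[0, 0, 0, 0, 0, 0, 0], [0, 0, 0, 0, 0, 0, 0], [0, 0, 0, 0, 0, 0, 0], [0, 0, 0, 0, 0, 0, 0], [0, 0, 0, 0, 0, 0, 0]]])

```text
clock: 5.55
ee_pos: [0.5646, 0.1141, 0.3184]
eef_rot: [0.196, 0.964, 0.033, -0.177]
wrist_force: [-6.3, -6.3, -2.3]
width: 0.194
gripper_force: 59.1
```

```bash
python3 - <<'E'
from h import *
S=vision.read_camera("scene")
big=cv2.resize(S[100:310,200:480],(800,600),interpolation=2)
cv2.imwrite("pics/g.png",big[:,:,::-1]);s=robot.state();print(s["wrist_force"],s["ee_pos"],s["eef_rot"],s["joint_velocities"])
E
```

```text
[-6.43615248 -6.60260878 -2.00528161] [0.56461925 0.11411522 0.3184565 ] [ 0.19607248  0.96390801  0.03328895 -0.17699937] [-2.81046787e-04 -9.04781008e-04  7.06414963e-04  2.55206341e-03
 -1.21270821e-05 -5.37122229e-04]
```

View pics/g.png

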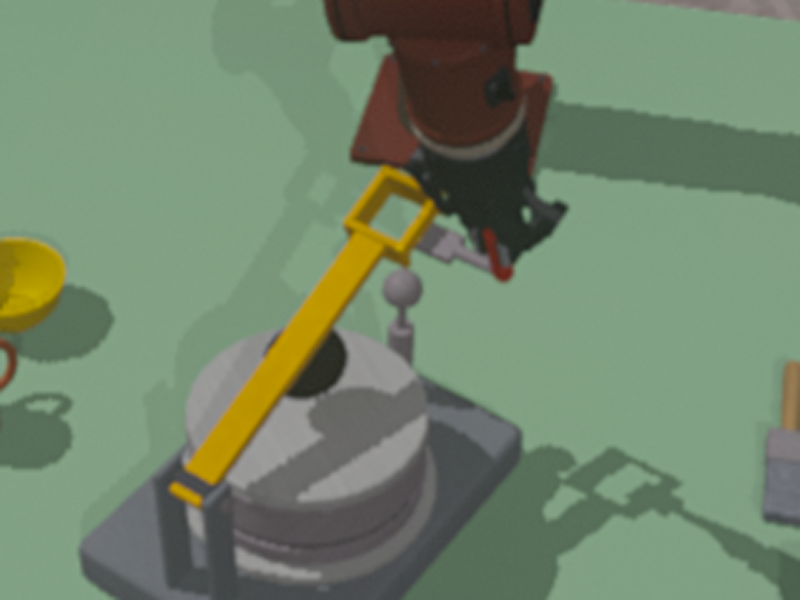

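The coupler (390,215) is well above the ball (402,288), the knob is still gripped, and the sieves, bowl and brush look undisturbed. A TCP rise of 94 mm puts the arm at about 0.35 rad, and it is holding steady.

```bash
python3 -c "
from cell import robot
print(robot.sign_off())"
```

```text
the job is handed in; nothing more can be done
None
```

I pulled the latch clear (about 17 mm), lifted the clamp arm to about 0.35 rad (coupler roughly 95 mm above the ball), and handed the job in with the red knob still gripped and the arm steady; the hand-in returned no verdict.

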